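# Refit the ceramic sleeve and bearing cup on a sampler drive spindle

## Robot

A 7-joint arm with a two-finger parallel gripper is mounted at the origin on the work surface. World frame = base frame: x ahead of the robot, y to its left, z up, the work surface at z = 0. Lengths are in m, angles in rad, forces in N, time in s.
With the tool pointing down it reaches from about 0.4 to 0.925 m from the base axis. Payload 4.1 kg.
Tool frame: the origin (TCP) lies between the finger pads; the fingertips stand 8 mm ahead of it and the grasp point (between the pads) lies 11 mm behind it (ctrl.nose_length is the distance from the TCP to the fingertips, in m); z points along the fingers, y is the line along which they close (so a half turn about z gives the same grasp; the last joint's range is limited). The gripper opens to 85 mm and grips with 20 to 120 N. Pads are 22 mm wide; open, the fingers measure 114 mm over their backs; the gripper's body (76 mm by 85 mm) begins 54 mm behind the grasp point. The pads swing forward as they close: fully open they stand 13 mm farther back than shut.
Start: joints at [-1.305, 0.398, 0.045, 1.537, -0.019, 1.207, -0.051], TCP at [0.232, 0.607, 0.239] pointing down, gripper open.
Joint ranges: [-2.82, 2.82], [-0.49, 2.23], [-1.37, 1.46], [0, 2.46], [-1.36, 4.5], [0.23, 2], [-2.94, 2.94]. Speed limits (rad/s): [2.57, 2.57, 3.14, 3.14, 3.14, 3.14, 3.14].

## Interface

Orientations are given as [roll, pitch, yaw] about the fixed x, y, z axes, in that order (R = Rz(yaw) Ry(pitch) Rx(roll)).
In Python, from plant import ctrl gives the robot as it stands. The module is installed in compiled form; this text tells all that it offers. Calls block until the motion is done:
- ctrl.goto(position, orientation): joint-space move of the TCP to a pose.
- ctrl.move_straight(position, frame=None, speed=0.15, max_force=None): straight line of the TCP; frame=None keeps the orientation; speed is the mean speed in m/s. With max_force (N) it stops when the force on the tool has changed by that much, and returns True; else False.
- ctrl.move_joints(angles): joint-space move.
- ctrl.command_gripper(opening): finger opening in m; the grip force is fixed at half the most; returns when the fingers have stopped.
- ctrl.dwell(seconds).
- ctrl.ik(position, orientation): joint angles nearest the present ones, or None.
- ctrl.observe(): the state.
- ctrl.capture(name): name is "scene" or "top"; returns a dict with "img" (480x640x3 uint8, red, green, blue), "range_z" (480x640 float32, m along the optical axis (not along the pixel's ray), 0 where there is no reading), "K" (3x3 intrinsics, pixels), "k1" (the pictures are not rectified: a ray, as slopes to the right and down, at radius r is drawn at 1 + k1 r^2 times it, then the intrinsics apply), "position" and "rotation" of the camera in the world. Camera axes: x right, y down, z forward; pixel columns grow to the right and rows downward; lengths in m; the calibration is good to about 2 mm. A picture is of the moment at which its call begins.
A pose or a line that the arm cannot do raises ctrl.Unreachable and nothing moves.
- ctrl.close_job(): hands the job in; it is judged then, once.
Trained networks look in a picture, given as the dict that the camera call returned (one of the last four; its "shot" number tells which), for a name from the list of things; names that differ only in an ending like _2 or _b are one class to them, and where a whole thing is asked for, a point or a joint stands for the part that bears it (a point fixed in the world has none). Each returns a list of dicts, best first, with "p" (0 to 1); they miss things now and then, are a little off and sometimes report something else, mostly with a low value. They report only what shows in the picture. A call takes as long as a camera call. They do not tell look-alikes from the thing itself.
- ctrl.find_in(picture, query): "rect" ([left, top, right, bottom] in pixels, round what is visible of it).
The state is a dict: "t": time; "qpos": joint angles; "joint_velocities": joint speeds; "tau": joint torques, N m; "eef_pos": TCP position; "tcp_rot": TCP orientation; "contact_force": force on the tool from outside, world axes, zero at the start; "wrist_torque": the same for the moment, N m; "grip_width": finger opening in m; "grasp_force": force on a finger pad.
Only numpy, scipy, OpenCV 4.12 (cv2) and the standard library are available. Lean on these libraries where they do the work, as an engineer would, in place of code of your own. Each camera call takes 0.05 s, during which the arm holds its last target. There are 200 camera calls.

## Task

Rebuild the spindle of the opened sampler drive unit: slide the tall plain ceramic sleeve over the upright spindle and fully down onto the housing, then slide the thick bearing cup, recess upward, down over the spindle until it sits flush on the sleeve, and let go. The ceramic is brittle: use a light grip and lower each part all the way down gently, without dropping or ramming it. Leave the short spare sleeve, the thin spare ring, the vials, the bottles and everything else standing where they are.

Things in the scene. Friction and masses are not known exactly. Their poses are not given: they have to be found in the camera images.
- drive_unit: White drive unit, fixed. Origin on the table, on the upright steel spindle's axis. Housing x -82 to +88, y +-50 mm, flat top 40 mm above the table. On it at +x a black motor (43 mm diameter, axis at x=63 mm, top 96 mm above the table), at -x a grey connector block (x -77 to -55, y +-30 mm, top with brass studs 73 mm). The +-y sides of the spindle are open.
- spindle_foot (a point): Spindle axis at the level of the housing top (40 mm above the table); z up, axes as drive_unit. Spindle from here up: journal 22 mm diameter to 30 mm (last 3 mm tapered to 17 mm), then slim shaft 14 mm diameter to 62 mm (last 3 mm tapered to 9 mm).
- spindle_tip (a point): Top end of the spindle, on its axis, 62 mm above spindle_foot.
- sleeve: White ceramic sleeve, fitted first: plain tube 34 mm outside, 24 mm bore (1 mm clearance all round on the journal), 34 mm high, about 60 g, upright on the mat. Origin: centre of its lower end, z along the bore. Slightly faceted: outside width varies +-1.5 mm. Breaks if squeezed over 120 N (both fingers added) or pushed or knocked on the unit over 45 N.
- cup: White ceramic bearing cup, fitted second: thick ring 44 mm outside, 16 mm bore (1 mm clearance all round on the slim shaft), 18 mm high, recess 32 mm wide, 6 mm deep in its top, about 75 g, on the mat recess up. Origin: centre of its lower end, z to the recess. On the sleeve, its lower end is 34 mm above spindle_foot (journal ends 4 mm lower). Breaks as the sleeve does: 120 N, 45 N.
- mat: Thin black service mat 200 x 240 x 3 mm (x, y, z), fixed. Origin: centre of its underside. Sleeve, cup, short_sleeve and flat_ring stand on it near its corners (about +-60 mm in x, +-75 mm in y; which is where varies), small_bottle about its middle, a vial between the two corners at each y end.
- short_sleeve: Spare, leave alone: like the sleeve (34 mm outside, 24 mm bore) but only 18 mm high. Origin: centre of its lower end.
- flat_ring: Spare, leave alone: flat white ceramic ring 44 mm outside diameter, 16 mm bore, only 8 mm high, no recess. Origin: centre of its lower end.
- vial_a: Leave alone: amber glass vial with black cap, 23 mm diameter, 46 mm high, standing on the mat. Origin: centre of its foot.
- vial_b: Leave alone: the same kind of vial as vial_a, 23 mm diameter, 46 mm high. Origin: centre of its foot.
- small_bottle: Leave alone: amber bottle 44 mm diameter, 90 mm high, standing about the middle of the mat. Origin: centre of its foot.
- solvent_bottle: Leave alone: large amber bottle 72 mm diameter, 170 mm high, on the table beyond the mat and unit. Origin: centre of its foot.
- tip_box: Leave alone: grey and clear pipette-tip box 82 x 122 mm (x, y), 55 mm high, on the table at the back. Origin: centre of its underside.
- screwdriver: Leave alone: black-handled screwdriver lying on the table at the back, about 200 mm long along its x axis, at most 30 mm high. Origin on its underside.
Not all that is in view belongs to the job. What is shaped like the sleeve but green is not meant. What is shaped like the cup but green is not meant.

How it is judged:
On the way, in this order (a step that is already met when the one before it is completed fails the run):
1. the tall sleeve is fully down over the spindle, on the housing (horizontal distance between sleeve and spindle_foot below 0.003 m and z of sleeve in the frame of spindle_foot between -0.0025 and 0.0025 m and angle between sleeve's own z axis and vertical below 0.06 rad), for 0.2 s.
2. the bearing cup is fully down over the spindle, on the sleeve (horizontal distance between cup and spindle_foot below 0.003 m and z of cup in the frame of spindle_foot between 0.0315 and 0.0365 m and angle between cup's own z axis and vertical below 0.06 rad), for 0.2 s.
At the end, for the whole second after the job is handed in: The sleeve's lower end is within 2.5 mm of the housing top and the cup's lower end within 2.5 mm of 34 mm above it, both round the spindle (axes within 3 mm), upright within 0.06 rad, the cup with its recess up, both released and at rest (all of step 1 and all of step 2 and z of spindle_tip in the frame of cup above 0.02 m and linear speed of each of sleeve, cup below 0.02 m/s and angular speed of each of sleeve, cup below 0.2 rad/s); the robot touches nothing.
It fails at once if the sleeve or the cup squeezed with more than 120 N (both fingers together) (contact force between the fingers and sleeve above 120 N or contact force between the fingers and cup above 120 N).
It fails at once if the sleeve or the cup pushed or knocked with more than 45 N against the drive unit or each other (contact force between any of sleeve, cup and drive_unit above 45 N or contact force between cup and sleeve above 45 N).
It fails at once if the sleeve or the cup dropped down the spindle (faster than 0.45 m/s) instead of lowered ((horizontal distance between sleeve and spindle_foot below 0.006 m and z of sleeve in the frame of spindle_foot between 0.004 and 0.055 m and linear speed of sleeve above 0.45 m/s) or (horizontal distance between cup and spindle_foot below 0.006 m and z of cup in the frame of spindle_foot between 0.038 and 0.055 m and linear speed of cup above 0.45 m/s)).
It fails at once if one of the other things moved by more than 25 mm or tipped over (distance of any of short_sleeve, flat_ring, vial_a, vial_b, small_bottle, solvent_bottle, tip_box, screwdriver from where it was at the start of the episode above 0.025 m or angle between any of short_sleeve, flat_ring, vial_a, vial_b, small_bottle, solvent_bottle, tip_box's own z axis and vertical above 0.5 rad).
It also fails if it takes over 69 s, if anything falls off the work surface, if the arm or the gripper's body presses on something with over 40 N, if the wrist force passes 120 N, or if a joint passes its speed limit or range.

## Working session

There is one attempt and no reset: what is moved stays moved. The work goes in short steps, each a Python script; the robot and the scene stay as the last script left them, time stands still between calls to the robot, and variables do not carry over. Pictures are saved under pics/ and viewed, at most 10 in all, crops included, and the job is handed in when it is done.

```bash
mkdir -p pics; cat > h.py <<'E'
import numpy as np, cv2
from plant import ctrl
def cloud(p):
    K,k1=p["K"],p["k1"]; v,u=np.mgrid[0:480,0:640]
    xd=(u-K[0,2])/K[0,0]; yd=(v-K[1,2])/K[1,1]; x,y=xd.copy(),yd.copy()
    for _ in range(10):
        s=1+k1*(x*x+y*y); x,y=xd/s,yd/s
    z=p["range_z"]; P=np.stack([x*z,y*z,z],-1)@np.array(p["rotation"]).T+np.array(p["position"])
    P[z<=0]=np.nan
    return P
def save(p,n): cv2.imwrite("pics/"+n,p["img"][:,:,::-1])
E
python3 - <<'E'
from h import *
np.set_printoptions(precision=3,suppress=True)
for n in ["top","scene"]:
    p=ctrl.capture(n); save(p,n+"0.png"); np.savez(n+"0.npz",P=cloud(p),img=p["img"])
    print(n,p["position"],p["K"][0,0],p["k1"]); print(p["rotation"])
    P=cloud(p)
    for q in ["drive_unit","sleeve","cup","short_sleeve","flat_ring","vial_a","small_bottle","mat","solvent_bottle"]:
        for d in ctrl.find_in(p,q)[:5]:
            r=d["rect"]; u,v=int((r[0]+r[2])/2),int((r[1]+r[3])/2)
            print(q,round(d["p"],2),np.round(r),P[min(max(v,0),479),min(max(u,0),639)])
o=ctrl.observe(); print(o["t"],o["tcp_rot"])
E
```

```text
Traceback (most recent call last):
  File "h.py", line 8, in cloud
    z=p["range_z"]; P=np.stack([x*z,y*z,z],-1)@np.array(p["rotation"]).T+np.array(p["position"])
                      ~~~~~~~~~~~~~~~~~~~~~~~~~~~~~~~~~~~~~~~~~~~~~~~~~~^~~~~~~~~~~~~~~~~~~~~~~~
ValueError: operands could not be broadcast together with shapes (480,640) (3,)
```

```bash
sed -i 's/np.array(p\["rotation"\]).T/Rm(p["rotation"]).T/; 2a from scipy.spatial.transform import Rotation as Ro\ndef Rm(r):\n    r=np.array(r); return r if r.shape==(3,3) else Ro.from_euler("xyz",r).as_matrix()' h.py
python3 - <<'E'
from h import *
np.set_printoptions(precision=3,suppress=True)
for n in ["top","scene"]:
    p=ctrl.capture(n); save(p,n+"0.png"); P=cloud(p); np.savez(n+"0.npz",P=P,img=p["img"])
    print(n,p["position"],p["K"][0,0],p["k1"],p["rotation"])
    for q in ["drive_unit","sleeve","cup","short_sleeve","flat_ring","vial_a","small_bottle","mat","solvent_bottle"]:
        for d in ctrl.find_in(p,q)[:5]:
            r=d["rect"]; u,v=int((r[0]+r[2])/2),int((r[1]+r[3])/2)
            print(q,round(d["p"],2),np.round(r),P[min(max(v,0),479),min(max(u,0),639)])
o=ctrl.observe(); print(o["t"],o["tcp_rot"])
E
```

```text
top [ 0.509 -0.068  1.044] 538.3609902242836 -0.15808035003418153 [-3.058  0.036 -1.542]
drive_unit 0.82 [156. 229. 225. 322.] [0.505 0.201 0.053]
drive_unit 0.4 [409. 208. 423. 220.] [ 0.63  -0.217  0.048]
sleeve 0.69 [391. 347. 411. 366.] [ 0.361 -0.198  0.002]
sleeve 0.64 [392. 296. 411. 314.] [ 0.461 -0.197  0.002]
sleeve 0.22 [198.  93. 211. 189.] [0.769 0.196 0.021]
cup 0.78 [435. 193. 455. 219.] [ 0.654 -0.279 -0.002]
cup 0.58 [504. 220. 530. 243.] [ 0.608 -0.424 -0.002]
cup 0.54 [453. 280. 474. 295.] [ 0.496 -0.318 -0.   ]
short_sleeve 0.73 [455. 279. 472. 294.] [ 0.498 -0.317  0.002]
vial_a 0.56 [436. 289. 444. 298.] [ 0.485 -0.264  0.047]
vial_a 0.55 [411. 246. 435. 267.] [ 0.551 -0.222  0.09 ]
vial_a 0.46 [408. 208. 421. 223.] [ 0.629 -0.214  0.045]
vial_a 0.32 [392. 299. 411. 313.] [ 0.457 -0.197  0.004]
small_bottle 0.68 [408. 247. 436. 269.] [ 0.55  -0.223  0.072]
small_bottle 0.4 [405. 210. 422. 223.] [ 0.626 -0.211  0.049]
mat 0.82 [356. 182. 488. 326.] [ 0.557 -0.223  0.071]
mat 0.47 [455. 277. 474. 294.] [ 0.5   -0.319  0.001]
mat 0.39 [407. 247. 436. 269.] [ 0.548 
[... 247 characters left out ...]
. 447. 238.] [0.517 0.206 0.04 ]
sleeve 0.53 [225. 250. 239. 271.] [ 0.451 -0.194  0.009]
cup 0.88 [222. 337. 249. 368.] [ 0.645 -0.272  0.002]
cup 0.68 [137. 357. 160. 383.] [ 0.599 -0.424 -0.001]
short_sleeve 0.62 [176. 293. 191. 312.] [ 0.494 -0.318  0.001]
flat_ring 0.75 [269. 300. 292. 321.] [ 0.608 -0.16   0.003]
flat_ring 0.42 [223. 337. 250. 367.] [ 0.646 -0.27   0.002]
vial_a 0.69 [249. 318. 264. 336.] [ 0.643 -0.223  0.048]
vial_a 0.51 [195. 271. 214. 291.] [ 0.494 -0.266  0.036]
small_bottle 0.2 [198. 270. 214. 291.] [ 0.494 -0.263  0.037]
mat 0.86 [158. 254. 313. 382.] [ 0.579 -0.242  0.004]
solvent_bottle 0.96 [386. 280. 434. 358.] [ 0.793 -0.011  0.119]
1.05 [3.141 0.    2.777]
```

View pics/top0.png

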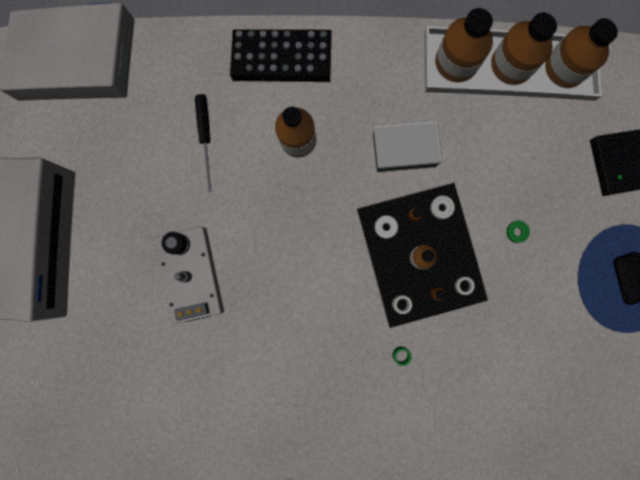

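View pics/scene0.png

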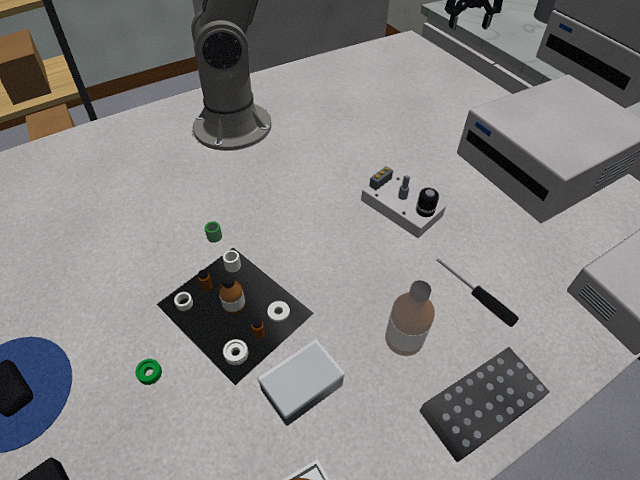

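```bash
python3 - <<'E'
from h import *
from scipy.optimize import least_squares
np.set_printoptions(precision=4,suppress=True)
things=dict(sleeve=(.457,-.197,.037,17),cup=(.652,-.279,.021,22),short=(.498,-.318,.021,17),flat=(.608,-.16,.011,22))
for n in ["top","scene"]:
    d=np.load(n+"0.npz"); P=d["P"]; img=d["img"].astype(int)
    white=(img.min(-1)>90)&(np.ptp(img,axis=-1)<40)
    for k,(x,y,z,r) in things.items():
        c=np.array([x,y])
        for _ in range(5):
            m=white&(np.hypot(P[...,0]-c[0],P[...,1]-c[1])<r*1e-3+.006)&(np.abs(P[...,2]-z)<.006)
            Q=P[m]; c=np.array([(Q[:,i].min()+Q[:,i].max())/2 for i in (0,1)])
        print(n,k,len(Q),"mid",c,"mean",Q.mean(0),"ext",np.ptp(Q,axis=0))
    near=np.hypot(P[...,0]-.513,P[...,1]-.203)<.12
    for lo,hi in [(.034,.046),(.066,.08),(.09,.101)]:
        m=near&(P[...,2]>lo)&(P[...,2]<hi); Q=P[m]
        print(n,lo,len(Q),np.median(Q,axis=0),cv2.minAreaRect((Q[:,:2]*1000).astype(np.float32)))
    m=(np.hypot(P[...,0]-.50,P[...,1]-.2)<.03)&(P[...,2]>.05); Q=P[m]; v,u=np.nonzero(m)
    for q,a,b in sorted(zip(Q.round(4).tolist(),u,v),key=lambda t:-t[0][2])[:40:2]: print(q,a,b)
    m=(img.max(-1)<60)&(np.abs(P[...,2]-.003)<.004)&(np.hypot(P[...,0]-.55,P[...,1]+.23)<.17)
    print("mat",cv2.minAreaRect((P[m][:,:2]*1000).astype(np.float32)))
    a,b=(176,20) if n=="top" else (0,0)
    for col,nm in ((img[...,0]-img[...,2]>25,"amber"),):
        m=col&(np.hypot(P[...,0]-.55,P[...,1]+.23)<.13)&(P[...,2]>.03); 
        cc=cv2.connectedComponentsWithStats(m.astype(np.uint8))
        for i in range(1,cc[0]):
            if cc[2][i,4]>15: print(nm,np.nanmean(P[cc[1]==i],0))
big=np.load("top0.npz")["img"][215:335,145:235]; s=np.load("scene0.npz")["img"][150:250,345:465]
cv2.imwrite("pics/crop1.png",np.hstack([cv2.resize(big,(400,533),interpolation=2),cv2.resize(s,(400,533),interpolation=2)])[:,:,::-1])
E
```

```text
top sleeve 133 mid [ 0.4619 -0.1959] mean [ 0.4628 -0.1954  0.0361] ext [0.0318 0.0324 0.0103]
top cup 238 mid [ 0.6497 -0.2719] mean [ 0.6491 -0.2721  0.0195] ext [0.0411 0.0413 0.0105]
top short 119 mid [ 0.4997 -0.3163] mean [ 0.499  -0.3169  0.0205] ext [0.0324 0.0319 0.0101]
top flat 332 mid [ 0.6095 -0.1651] mean [ 0.6095 -0.1645  0.0104] ext [0.0411 0.0425 0.0099]
top 0.034 3429 [0.5034 0.2055 0.0393] ((505.0684814453125, 212.99180603027344), (170.74322509765625, 101.17070007324219), 14.689077377319336)
top 0.066 418 [0.443  0.2019 0.0688] ((504.03729248046875, 212.85137939453125), (157.25030517578125, 60.45866394042969), 15.561680793762207)
top 0.09 358 [0.5616 0.2248 0.0926] ((539.5515747070312, 225.8536376953125), (88.53894805908203, 39.31156921386719), 1.272196888923645)
[0.5027, 0.2112, 0.1042] 177 276
[0.4993, 0.2093, 0.1041] 178 278
[0.5011, 0.2077, 0.1035] 179 277
[0.5008, 0.2153, 0.1026] 175 277
[0.5046, 0.2101, 0.102] 178 275
[0.501, 0.21, 0.1019] 178 277
[0.5063, 0.2121, 0.1017] 177 274
[0.4976, 0.2063, 0.1016] 180 279
[0.4975, 0.21, 0.1014] 178 279
[0.5029, 0.2084,
[... 1500 characters left out ...]
6 176
[0.4986, 0.2081, 0.1008] 404 176
[0.506, 0.2078, 0.1008] 406 178
[0.5031, 0.2102, 0.1004] 406 177
[0.5094, 0.208, 0.1004] 407 179
[0.5026, 0.2162, 0.1002] 408 176
[0.4996, 0.2186, 0.0998] 408 175
[0.4961, 0.2076, 0.099] 403 176
[0.5068, 0.2132, 0.099] 408 178
[0.5056, 0.2089, 0.0971] 406 179
[0.5072, 0.2133, 0.0964] 408 179
[0.4984, 0.2065, 0.0954] 403 178
[0.5089, 0.2122, 0.0953] 408 180
[0.5052, 0.2099, 0.0934] 406 180
[0.4986, 0.2069, 0.0925] 403 179
[0.5075, 0.2113, 0.0916] 407 181
mat ((558.6718139648438, -236.39715576171875), (240.47494506835938, 199.40052795410156), 16.77493667602539)
amber [ 0.4904 -0.2628  0.0369]
amber [ 0.5625 -0.2343  0.0625]
amber [ 0.6399 -0.2197  0.0374]
```

View pics/crop1.png

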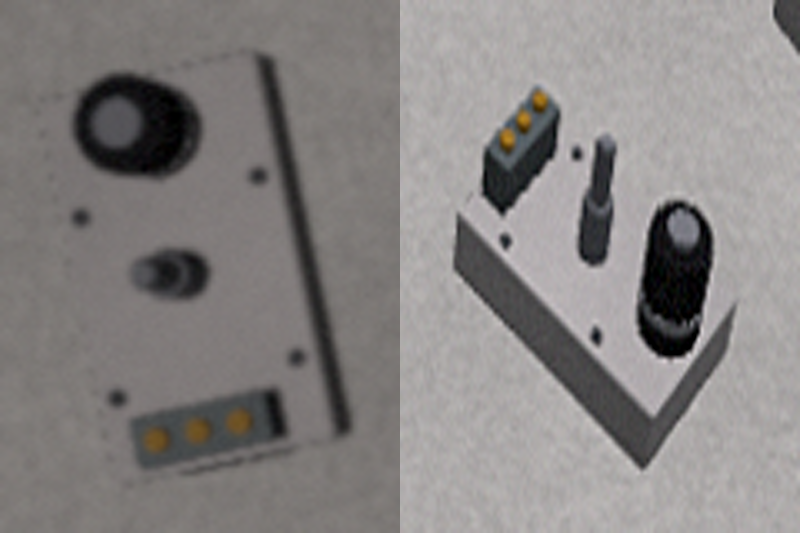

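```bash
cat >> h.py <<'E'
Y=0.253; PI=np.pi
def down(yaw): return [PI,0,yaw]
def st():
    o=ctrl.observe(); print("t %.2f"%o["t"],"tcp",np.round(o["eef_pos"],4),"F",np.round(o["contact_force"],1),"w %.4f g %.1f"%(o["grip_width"],o["grasp_force"]))
    return o
E
python3 - <<'E'
from h import *
print(ctrl.nose_length); np.set_printoptions(precision=2,suppress=True)
S=[.462,-.196]; C=[.650,-.272]; T=[.5026,.2118]
for nm,p in (("S",S),("C",C),("T",T)):
    for k in (-2,-1,0,1,2): print(nm,k,ctrl.ik([*p,.1],down(Y+k*PI/2)))
E
```

```text
0.008
S -2 [-0.49  0.51  1.03  2.05 -0.56  0.9   2.68]
S -1 [-0.61  0.68  1.27  2.05 -0.79  1.02 -1.83]
S 0 [-0.51  0.52  1.06  2.05 -0.58  0.91 -0.44]
S 1 [-0.43  0.45  0.93  2.05 -0.48  0.87  1.03]
S 2 [-0.49  0.51  1.03  2.05 -0.56  0.9   2.68]
C -2 [-0.08  0.71  0.64  1.54 -0.46  1.05  2.5 ]
C -1 [-0.34  1.03  1.26  1.54 -1.01  1.32 -1.85]
C 0 [-0.3   0.92  1.1   1.54 -0.86  1.22 -0.37]
C 1 [-0.28  0.89  1.05  1.54 -0.81  1.19  1.18]
C 2 [-0.08  0.71  0.64  1.54 -0.46  1.05  2.5 ]
T -2 [-0.63  0.37  0.19  1.93 -0.09  0.85  1.43]
T -1 [-0.41  0.36 -0.09  1.93  0.04  0.85  2.88]
T 0 [-0.96  0.43  0.61  1.94 -0.32  0.87 -1.5 ]
T 1 [-0.84  0.4   0.45  1.94 -0.23  0.85 -0.02]
T 2 [-0.63  0.37  0.19  1.93 -0.09  0.85  1.43]
```

```bash
python3 - <<'E'
from h import *
S=[.462,-.196]
ctrl.command_gripper(.056)
ctrl.goto([*S,.20],down(Y+PI/2)); 
ctrl.goto([*S,.07],down(Y+PI/2)); st()
print(ctrl.move_straight([*S,.016],speed=.08,max_force=6)); st()
ctrl.command_gripper(.030); st()
ctrl.command_gripper(.046)
ctrl.move_straight([*S,.06],speed=.12)
ctrl.goto([*S,.06],down(Y))
print(ctrl.move_straight([*S,.016],speed=.08,max_force=6)); st()
ctrl.command_gripper(.030); st()
p=ctrl.capture("scene"); cv2.imwrite("pics/s1.png",cv2.resize(p["img"][130:370,100:420],(800,600))[:,:,::-1])
E
```

```text
t 4.98 tcp [ 0.4627 -0.1965  0.0707] F [ 0.1 -1.   1.2] w 0.0561 g 0.0
False
t 5.81 tcp [ 0.4621 -0.1963  0.0161] F [-0.8  1.1 -0.2] w 0.0561 g 0.0
t 6.15 tcp [ 0.4624 -0.1962  0.0168] F [-1.   0.3  5.6] w 0.0325 g 59.4
False
t 8.80 tcp [ 0.4621 -0.1962  0.0161] F [0.4 0.5 0.5] w 0.0460 g 0.0
t 9.07 tcp [ 0.4624 -0.1964  0.0168] F [-0.6  1.1  5.4] w 0.0325 g 59.6
```

View pics/s1.png

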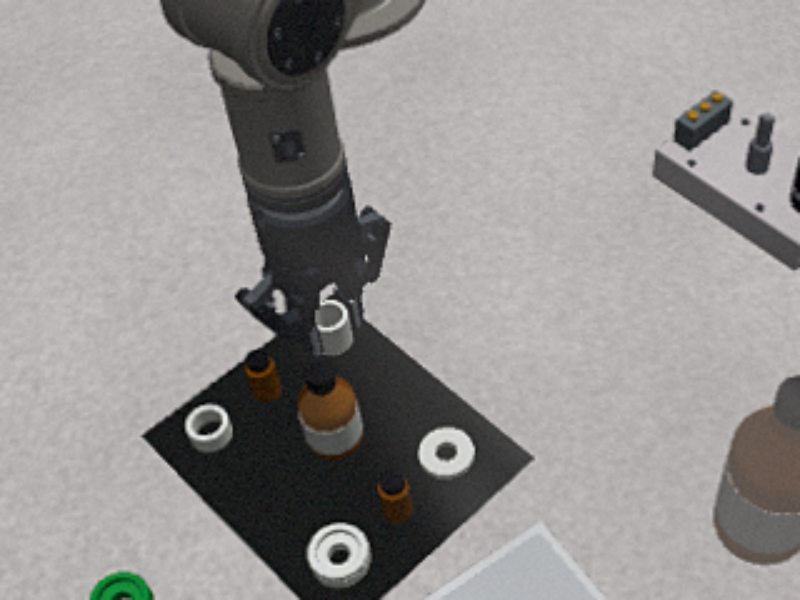

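```bash
python3 - <<'E'
from h import *
for w in (.0315,.032,.0322): ctrl.command_gripper(w); print(w); st()
E
```

```text
0.0315
t 9.33 tcp [ 0.4624 -0.1964  0.0168] F [-0.7  1.2  6.4] w 0.0327 g 59.6
0.032
t 9.55 tcp [ 0.4624 -0.1964  0.0167] F [-0.6  1.1  5.5] w 0.0326 g 59.6
0.0322
t 9.77 tcp [ 0.4624 -0.1964  0.0168] F [-0.9  0.1  5.7] w 0.0326 g 59.6
```

```bash
python3 - <<'E'
from h import *
for w in (.0325,.0327,.0329,.0331): ctrl.command_gripper(w); print(w); o=st()
E
```

```text
0.0325
t 9.98 tcp [ 0.4624 -0.1964  0.0168] F [-1.3  0.2  5.9] w 0.0323 g 57.5
0.0327
t 10.20 tcp [ 0.4624 -0.1964  0.0167] F [-0.4  1.   5.6] w 0.0331 g 51.1
0.0329
t 10.42 tcp [ 0.4624 -0.1964  0.0167] F [-0.2  0.4  5.6] w 0.0329 g 45.0
0.0331
t 10.63 tcp [ 0.4624 -0.1964  0.0167] F [-0.1  0.6  5.4] w 0.0332 g 39.0
```

```bash
python3 - <<'E'
from h import *
S=[.462,-.196]; T=[.5027,.2118]
ctrl.command_gripper(.0333)
ctrl.move_straight([*S,.19],speed=.15); st()
ctrl.goto([*T,.19],down(Y)); st()
print(ctrl.move_straight([*T,.092],speed=.07,max_force=6)); st()
p=ctrl.capture("scene"); P=cloud(p); cv2.imwrite("pics/s2.png",cv2.resize(p["img"][100:280,310:550],(800,600),interpolation=2)[:,:,::-1])
E
```

```text
t 12.16 tcp [ 0.4615 -0.1956  0.1893] F [-0.3 -1.  -1.1] w 0.0338 g 32.8
t 13.68 tcp [0.503 0.21  0.19 ] F [-0.   0.2 -0.8] w 0.0331 g 32.8
False
t 15.22 tcp [0.503  0.2119 0.0924] F [-1.  -0.1 -0.4] w 0.0333 g 32.8
```

View pics/s2.png

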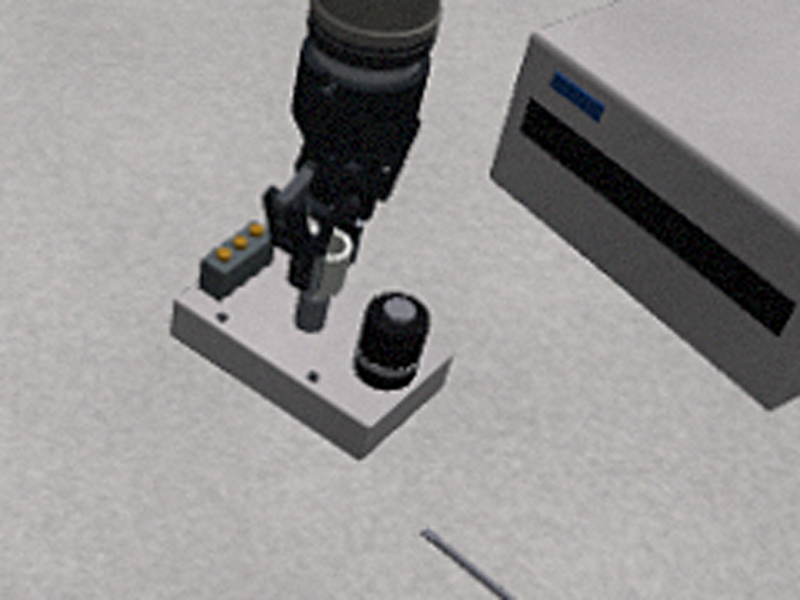

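```bash
python3 - <<'E'
from h import *
T=[.5027,.2118]
print(ctrl.move_straight([*T,.0805],speed=.03,max_force=5)); o=st(); print(o["wrist_torque"])
E
```

```text
False
t 15.81 tcp [0.5026 0.2117 0.0803] F [-0.1  0.4  0.2] w 0.0334 g 32.8
[-0.03220613 -0.05161876  0.01479208]
```

```bash
python3 - <<'E'
from h import *
T=[.5027,.2118]
for z in (.07,.058,.0515):
    r=ctrl.move_straight([*T,z],speed=.03,max_force=6); o=st(); print(r,np.round(o["wrist_torque"],2))
    if r: break
E
```

```text
t 16.31 tcp [0.5027 0.2117 0.0699] F [ 0.9  0.5 -0.8] w 0.0330 g 32.8
False [ 0.04 -0.02  0.03]
t 16.86 tcp [0.5027 0.2117 0.0579] F [ 0.1 -0.3 -0.9] w 0.0337 g 32.8
False [ 0.04  0.01 -0.01]
t 17.10 tcp [0.5031 0.2119 0.0536] F [-0.4  0.2  4.3] w 0.0335 g 33.0
True [-0.03  0.14  0.02]
```

```bash
python3 - <<'E'
from h import *
T=[.5027,.2118]
ctrl.command_gripper(.037); st(); ctrl.command_gripper(.052)
ctrl.move_straight([*T,.19],speed=.15); st()
d=np.load("top0.npz"); P=d["P"]; C=np.array([.650,-.272])
for n in("top0","scene0"):
    P=np.load(n+".npz")["P"]; v=P[...,:2]-C; r=np.hypot(v[...,0],v[...,1]); m=(r>.03)&(r<.13)&(P[...,2]>.012)
    a=np.degrees(np.arctan2(v[...,1],v[...,0]))
    for b in range(-180,180,20):
        k=m&(a>=b)&(a<b+20)
        if k.sum()>3: print(n,b,k.sum(),"rmin %.3f zmax %.3f"%(r[k].min(),np.percentile(P[...,2][k],95)))
p=ctrl.capture("scene"); cv2.imwrite("pics/s3.png",cv2.resize(p["img"][100:280,310:550],(800,600),interpolation=2)[:,:,::-1])
P=cloud(p);img=p["img"].astype(int); m=(np.hypot(P[...,0]-T[0],P[...,1]-T[1])<.03)&(P[...,2]>.062)&(P[...,2]<.08)&(img.min(-1)>90); print(np.median(P[m],0),m.sum())
E
```

```text
t 17.32 tcp [0.5023 0.2118 0.0528] F [-0.8  0.4  0.3] w 0.0367 g 0.0
t 18.68 tcp [0.502  0.2118 0.1892] F [-0.4  1.  -0.3] w 0.0520 g 0.0
top0 0 384 rmin 0.080 zmax 0.058
top0 20 519 rmin 0.082 zmax 0.057
top0 40 310 rmin 0.096 zmax 0.057
top0 80 11 rmin 0.051 zmax 0.049
top0 100 178 rmin 0.045 zmax 0.050
top0 140 387 rmin 0.084 zmax 0.093
top0 160 138 rmin 0.086 zmax 0.093
scene0 0 526 rmin 0.079 zmax 0.056
scene0 20 538 rmin 0.085 zmax 0.056
scene0 40 235 rmin 0.098 zmax 0.057
scene0 80 85 rmin 0.048 zmax 0.046
scene0 100 137 rmin 0.045 zmax 0.049
scene0 140 470 rmin 0.082 zmax 0.092
scene0 160 259 rmin 0.082 zmax 0.092
[0.50628426 0.20768533 0.07279326] 79
```

View pics/s3.png

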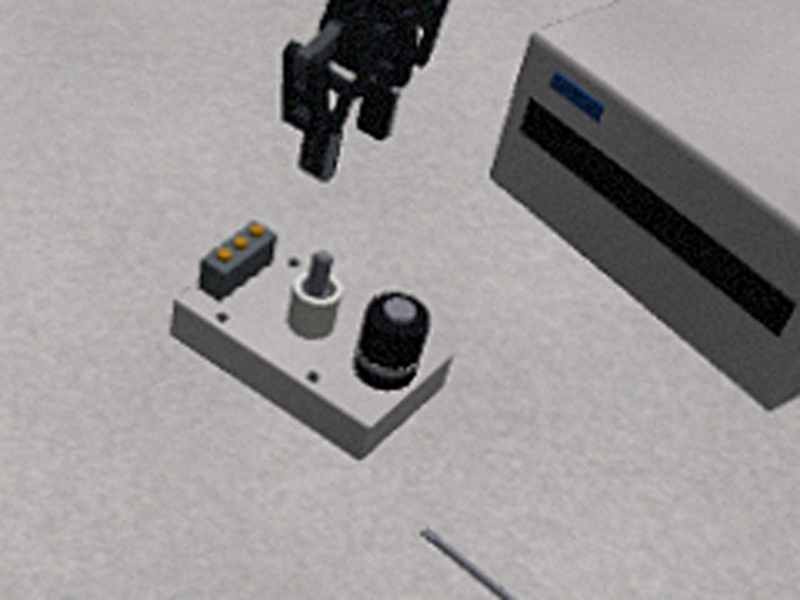

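```bash
cat >> h.py <<'E'
def grip(w0,step=.0005,f=22):
    w=w0
    while w>w0-.006:
        ctrl.command_gripper(w); o=ctrl.observe()
        if o["grasp_force"]>f: break
        w-=step
    print("cmd",w); st(); return w
E
python3 - <<'E'
from h import *
C=[.650,-.272]; y1,y2=2.0,.873
ctrl.goto([*C,.20],down(y1)); ctrl.goto([*C,.10],down(y1)); st()
print(ctrl.move_straight([*C,.0115],speed=.08,max_force=6)); st()
grip(.0445)
ctrl.command_gripper(.052); ctrl.move_straight([*C,.065],speed=.12); ctrl.goto([*C,.065],down(y2)); st()
print(ctrl.move_straight([*C,.0115],speed=.07,max_force=6)); st()
grip(.0445)
p=ctrl.capture("scene"); cv2.imwrite("pics/c1.png",cv2.resize(p["img"][190:430,100:420],(800,600))[:,:,::-1])
E
```

```text
t 21.23 tcp [ 0.6505 -0.2715  0.1003] F [1.9 0.8 0.6] w 0.0519 g 0.0
False
t 22.48 tcp [ 0.6505 -0.2723  0.0123] F [ 0.5  0.1 -0.8] w 0.0517 g 0.0
cmd 0.042499999999999996
t 23.59 tcp [ 0.6503 -0.2723  0.0125] F [-0.5  0.3  6.5] w 0.0429 g 27.0
t 25.37 tcp [ 0.6496 -0.2717  0.0642] F [-0.  -1.1 -0.1] w 0.0521 g 0.0
False
t 26.28 tcp [ 0.6503 -0.2723  0.0119] F [-0.3 -0.1 -0.6] w 0.0521 g 0.0
cmd 0.043
t 27.18 tcp [ 0.6505 -0.2724  0.0125] F [-0.1 -0.1  6.3] w 0.0435 g 22.7
```

View pics/c1.png

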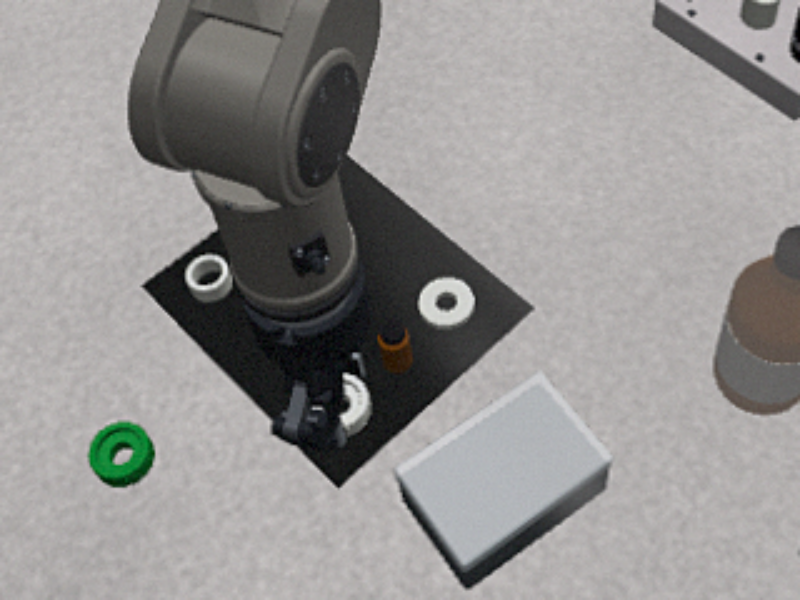

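```bash
python3 - <<'E'
from h import *
C=[.650,-.272]; T=[.5027,.2118]
ctrl.command_gripper(.0428); st()
ctrl.move_straight([*C,.21],speed=.15); st()
ctrl.goto([*T,.19],down(Y)); st()
print(ctrl.move_straight([*T,.117],speed=.07,max_force=6)); st()
for z in (.107,.1,.092,.0815):
    r=ctrl.move_straight([*T,z],speed=.03,max_force=5); o=st(); print(r,np.round(o["wrist_torque"],2))
    if r: break
E
```

```text
t 27.44 tcp [ 0.6505 -0.2724  0.0125] F [-1.4 -0.   6. ] w 0.0434 g 25.7
t 28.92 tcp [ 0.6495 -0.2715  0.2087] F [ 0.5 -0.3 -0.9] w 0.0432 g 25.6
t 30.75 tcp [0.5033 0.2108 0.1903] F [-0.4  0.6 -0.4] w 0.0433 g 25.6
False
t 31.94 tcp [0.5031 0.2119 0.1175] F [-0.4 -1.  -1.3] w 0.0432 g 25.6
t 32.42 tcp [0.5026 0.2117 0.1068] F [ 0.8 -0.1 -0.4] w 0.0430 g 25.6
False [0.02 0.04 0.01]
t 32.81 tcp [0.5026 0.2117 0.0998] F [-0.3  0.  -0.1] w 0.0434 g 25.6
False [-0.03  0.    0.02]
t 33.23 tcp [0.5026 0.2117 0.0918] F [-0.6  0.8 -0.5] w 0.0433 g 25.6
False [ 0.03  0.02 -0.04]
t 33.57 tcp [0.503  0.2119 0.0834] F [-0.3 -1.1  5. ] w 0.0433 g 26.0
True [-0.    0.11  0.03]
```

Seated at the expected height (0.0834 m). I'll release it, retract and check.

```bash
python3 - <<'E'
from h import *
T=[.5027,.2118]
ctrl.command_gripper(.046); st(); ctrl.command_gripper(.060)
ctrl.move_straight([*T,.22],speed=.12); st()
p=ctrl.capture("scene"); cv2.imwrite("pics/f.png",cv2.resize(p["img"][100:280,310:550],(800,600),interpolation=2)[:,:,::-1])
P=cloud(p);img=p["img"].astype(int); r=np.hypot(P[...,0]-T[0],P[...,1]-T[1]); m=(r<.026)&(r>.012)&(P[...,2]>.08)&(P[...,2]<.1)&(img.min(-1)>90); print(np.median(P[m],0),np.mean(P[m],0),m.sum())
E
```

```text
t 33.78 tcp [0.5021 0.2118 0.0825] F [-0.4 -0.3 -0. ] w 0.0463 g 0.0
t 35.37 tcp [0.5021 0.2117 0.2192] F [ 0.5  0.2 -1.2] w 0.0601 g 0.0
[0.50569311 0.20915181 0.09072227] [0.5039857  0.21022064 0.08970576] 156
```

View pics/f.png

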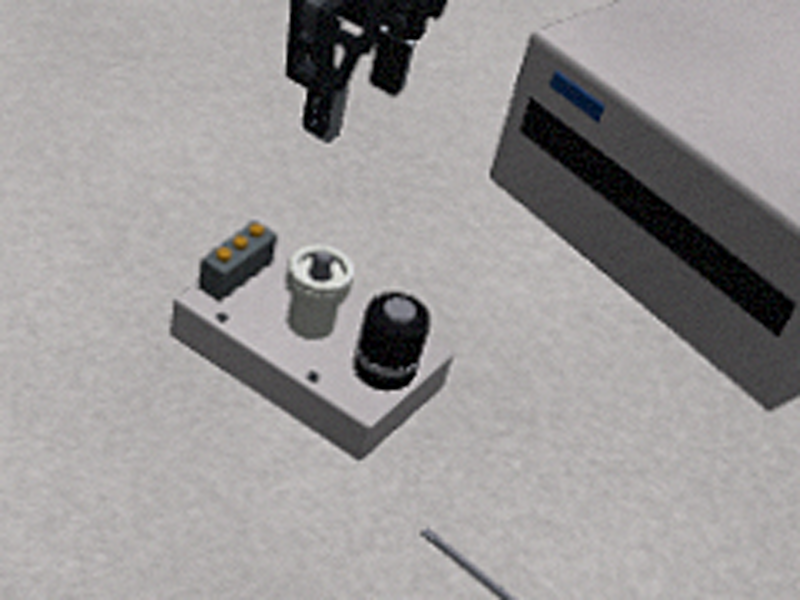

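The picture shows the cup at (320,268), recess up and level on the sleeve with the spindle through it, and the gripper well clear above.

```bash
python3 -c "
from plant import ctrl
print(ctrl.close_job())"
```

```text
the job is handed in; nothing more can be done
None
```

The sleeve and cup are both seated on the spindle and released, and I handed the job in at about 35 s. No verdict came back, and my first sleeve grips read about 59.5 N per finger (119 N in total, against the 120 N limit) before I eased off to about 33 N.

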